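# Shut the pastry keeper past its spring catch

## Task

Shut the lid of the wooden pastry keeper: press the spring catch down with the fingertips and, while holding it down, push the lid by its upright tab past the catch, then on over the filled roll until it is fully shut and the catch has sprung up again behind it. Only press and push: do not lift the lid, and leave the other things on the table where they are. Finish with the robot clear of everything.

Things in the scene. Friction and masses are not known exactly. Their poses are not given: they have to be found in the camera images.
- keeper: Light-wood box fixed to the table, flat top 85 mm high, turned about z only. Origin on the table; it spans x -85..75, y -103..103 mm. +x points to the back of the table, +y (robot's left) is the way the lid shuts. The +y half is open, a fixed filled roll below its rim; the lid is parked on the -y half. The front lane, x -85..-47, holds the catch's pad; rail 97 mm high at the back.
- catch (a joint): Spring catch, m: 0 up, 0.010 fully down; 1.5 N at the top, 4.5 N at the bottom. Pad and stud are one piece moving straight down. Up, the stud blocks the lid's side strip; 0.008 or more down lets it pass. Under the strip it stays about 0.0075 down by itself, and springs up behind the strip at lid travel about 0.092.
- catch_pad (a point): Centre of the top of the catch's ribbed steel finger pad, 32 (x) x 100 (y) mm, at keeper x -67, y -20 mm; top 96 mm above the table when up, 86 when fully down (1 mm above the box top). The lid's side strip runs beside it: keeper x -44 to -17 mm, top 97 mm above the table.
- catch_stud (a point): Top of the catch's small locking stud, 9 (x) x 8 (y) mm, at keeper x -38, y 13 mm, beside the pad; 100 mm above the table when up, where it stands 7.5 mm into the path of the lid's side strip.
- lid (a joint): Travel of the aluminium lid along keeper +y, m: 0 open, 0.098 fully shut at its stop; starts at 0 to 0.006. The stud stops it at about 0.008 unless the catch is held down; above 0.020 its side strip covers the stud and the pad may be let go. About 2 N moves it (4 N while it rubs on the stud); it stays where it is left.
- lid_lift (a joint): How far the lid is lifted off the box, m: 0 = lying on it, held only by its weight (about 0.85 to 1.1 kg). It must stay down; after pushing, back off from the tab before rising.
- tab_face (a point): Middle of the push face (looking to keeper -y) of the lid's upright tab: plate 8 mm thick in y, keeper x -84 to -38 mm, 100 to 138 mm above the table, across the lane over the pad. Face at keeper y -10 mm + lid travel. At travel 0 the pad reaches 60 mm behind it; when shut it has left the pad, and a finger behind it stands clear of the pad.
- salt: Salt shaker, 44 mm across, 90 mm high, right of the keeper; bystander. Origin under its middle.
- holder: Wooden price holder with a dark card, 62 x 22 x 58 mm high, left of the keeper; bystander. Origin under its middle.
- jam: Jam jar, 62 mm across, 99 mm high, behind right of the keeper; bystander. Origin under its middle.
- pepper: Wooden pepper mill, 58 mm across, 150 mm high, behind left of the keeper; bystander. Origin under its middle.
- chalk_pen: White and blue chalk pen, 135 mm long, lying in front between the plates; bystander. Origin under its middle.

How it is judged (in metres and radians):
On the way, in this order (a step that is already met when the one before it is completed fails the run):
1. the catch is pressed down while the lid is still before it (value of joint catch above 0.0065 m and value of joint lid below 0.012 m), for 0.1 s.
2. the lid has slid past the held catch without being lifted (value of joint lid above 0.025 m and value of joint catch above 0.006 m), for 0.05 s.
At the end, for the whole second after the job is handed in: The lid is shut (travel over 0.091 of 0.098 m), lying on the box (lifted under 3 mm) and at rest, and the catch has sprung up (under 2 mm down) (value of joint lid above 0.091 m and value of joint catch below 0.002 m and value of joint lid_lift below 0.003 m and velocity of joint lid below 0.01 m/s); the robot touches nothing.
It fails at once if the lid is lifted more than 10 mm off the box (value of joint lid_lift above 0.01 m).
It fails at once if a bystander (salt shaker, price holder, jam jar, pepper mill, chalk pen) is picked up or moved more than 30 mm (distance of any of salt, holder, jam, pepper, chalk_pen from where it was at the start of the episode above 0.03 m).
It also fails if it takes over 38 s, if anything falls off the work surface, if the arm or the gripper's body presses on something with over 40 N, if the wrist force passes 120 N, or if a joint passes its speed limit or range.

## Robot

A 6-joint arm with a two-finger parallel gripper is mounted at the origin on a cart in front of the work surface, level with it; the furniture and walls round the work are solid. World frame = base frame: x ahead of the robot, y to its left, z up, the work surface at z = 0. Lengths are in m, angles in degrees, forces in N, time in s.
With the tool pointing down it reaches from about 0.35 to 0.875 m from the base axis. Payload 4.2 kg.
Tool frame: the origin (TCP) lies on the front face of the gripper's body, between the roots of the fingers; the fingertips stand 70 mm ahead of it and the grasp point (between the pads) lies 51 mm ahead of it (r.nose_length is the distance from the TCP to the fingertips, in m); z points along the fingers, y is the direction in which the jaws open and shut (so a half turn about z gives the same grasp; the last joint's range is limited). The gripper opens to 87 mm and grips with 3 to 60 N. Pads are 19 mm wide; open, the fingers measure 117 mm over their backs; the gripper's body (75 mm by 190 mm) begins 51 mm behind the grasp point.
Start: joints at [92.109, 22.042, 0.453, 0, -68.411, -14.817], TCP at [0.137, 0.61, 0.292] pointing down, gripper open.
Joint ranges: [-179.83, 179.83], [-69.29, 118.12], [-61.27, 80.66], [-181.25, 117.63], [-171.15, -9.14], [-177.46, 177.46]. Speed limits (degrees/s): [159.86, 159.86, 180, 180, 180, 180].

## Interface

Orientations are given as a 3x3 rotation matrix whose columns are the frame's x, y, z axes.
In Python, from station import telemetry, capture, order, r gives the robot as it stands.
- The arm moves only by the tool drive_tool, never from a script. Its argument "series" is a list of rows, each a list of 4 numbers: the shift along the tool's x, y, z as a fraction of full scale, then the turn about the tool's z as a fraction of full scale. In form: [[dx, dy, dz, turn], ...]. A call has 1 to 10 rows; each row is the pose to reach, as a shift and turn from the pose commanded when the call began, along the tool's axes at that moment; what a row does not reach only later rows make up. Full scale, the value 1, is 0.12 m for a shift and 2 rad for a turn. A row lasts 1/8 s, in which the tool goes at most 62.5 mm and 10.7 degrees, less where a joint would pass 70% of its speed; a pose out of reach is approached as far as the arm can. A call with a number of a shift or a turn outside -1 to 1 is refused whole. A call with a gripper value outside its range is refused whole. "fingers" is the finger opening in mm, from 0 to 87, set as the call begins (left out, the last holds). The fingers move at their own pace and stop on an object; the grip force is fixed at half the most. Time passes only in rows, so rows that repeat a pose let the fingers close. It gives the time, the measured TCP pose, the force and the opening at its end, in the units of the state.
- telemetry.sense(): the state, without advancing time (a new reading comes with each control period).
- capture(name): name is "scene" or "top"; returns a dict with "color" (420x560x3 uint8, blue, green, red), "fx", "fy", "cx", "cy" (pixels), "eye" and "attitude" of the camera in the world. Camera axes: x right, y up, looking along -z (the intrinsics and any distortion apply to the point x, -y, -z); pixel columns grow to the right and rows downward; lengths in m; the calibration is good to about 2 mm. A picture is of the moment at which its call begins. There is no depth.
- order.finish_job(): hands the job in, once; it reports no verdict.
The state is a dict: "time_s": time; "joints": joint angles; "joint_velocities": joint speeds; "effort": joint torques, N m; "tcp_pos": TCP position; "ee_rot": TCP orientation; "wrist_force": force on the tool from outside, world axes, zero at the start; "moment": the same for the moment, N m; "gripper_width": opening from 0.0 (shut) to 1.0 (fully open).
Only numpy, scipy, OpenCV 4.12 (cv2) and the standard library are available. Lean on these libraries where they do the work, as an engineer would, in place of code of your own. Each camera call takes 0.05 s, during which the arm holds its last target. There are 200 camera calls.

## Working session

There is one attempt and no reset: what is moved stays moved. The work goes in short steps, Python scripts to look and compute and a tool call to move; the robot and the scene stay as the last step left them, time stands still between calls to the robot, and variables do not carry over. Pictures are saved under pics/ and viewed, about 8 in all and at most 12, crops included, and the job is handed in when it is done.

Besides the shell and the picture viewer there is one more tool, called after "Request:" in YAML: its name, and indented under it one key for each argument. drive_tool: Moves the arm, as the interface text tells. Shift numbers are shares of 0.12 m and turn numbers shares of 2 rad, none past 1 either way. Its arguments: {"type":"object","properties":{"series":{"type":"array","items":{"type":"array","items":{"type":"number","minimum":-1,"maximum":1}}},"fingers":{"type":"number"}},"required":["series"]}

```bash
mkdir -p pics; ls; python3 - <<'E'
from station import telemetry, capture, order, r
import cv2
s=telemetry.sense();print({k:s[k] for k in('time_s','tcp_pos','ee_rot','wrist_force','gripper_width')},r.nose_length)
for n in('scene','top'):
    c=capture(n);print({k:v for k,v in c.items() if k!='color'});cv2.imwrite(f'pics/{n}0.png',c['color'])
E
```

```text
pics
{'time_s': 0.0, 'tcp_pos': array([0.13735275, 0.60924272, 0.29116041]), 'ee_rot': array([[ 9.75461688e-01, -2.20168887e-01, -3.95769030e-04],
       [-2.20169223e-01, -9.75459242e-01, -2.18630882e-03],
       [ 9.53006229e-05,  2.21979665e-03, -9.99997532e-01]]), 'wrist_force': array([-0.03777571, -0.9410063 ,  0.13683538]), 'gripper_width': 1.002038124151703} 0.0697
{'fx': 434.92598661380646, 'fy': 434.92598661380646, 'cx': 279.6661437107071, 'cy': 201.11906156411231, 'eye': array([-0.11174106, -0.20016551,  0.94188544]), 'attitude': array([[ 0.45041841,  0.67810499, -0.58077265],
       [-0.8926468 ,  0.32930952, -0.30779364],
       [-0.01746244,  0.65706078,  0.75363532]])}
{'fx': 380.0904936248208, 'fy': 380.0904936248208, 'cx': 276.6016639876945, 'cy': 209.71389994294535, 'eye': array([0.41546907, 0.12312896, 1.07497739]), 'attitude': array([[ 0.01431106,  0.9949868 , -0.09897706],
       [-0.99982894,  0.01539971,  0.01024372],
       [ 0.01171658,  0.09881353,  0.99503699]])}
```

View pics/top0.png

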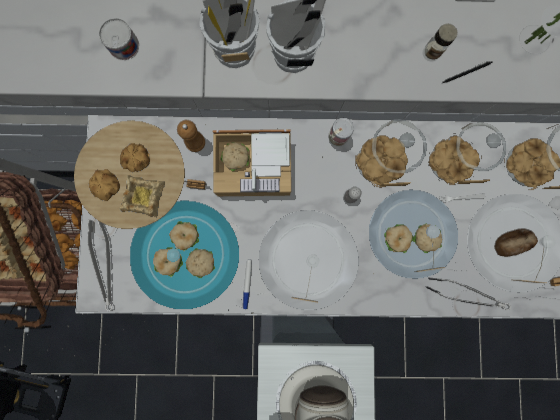

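View pics/scene0.png

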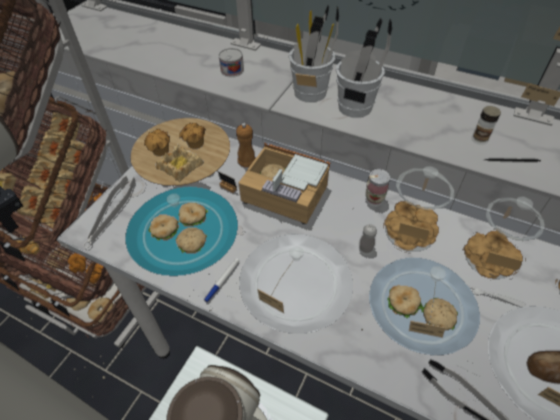

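The keeper is at about (252,163) in the top view, with its rail at the back. The white pad stripes are near (262,184) and the holder is at (197,185). I'll enlarge this area.

```bash
python3 - <<'E'
import cv2
a=cv2.imread('pics/top0.png')[120:205,205:300]
cv2.imwrite('pics/topc.png',cv2.resize(a,None,fx=7,fy=7,interpolation=cv2.INTER_CUBIC)[:600])
a=cv2.imread('pics/scene0.png')[135:225,210:335]
cv2.imwrite('pics/scenec.png',cv2.resize(a,None,fx=6,fy=6,interpolation=cv2.INTER_CUBIC))
E
```

```text
(no output)
```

View pics/topc.png

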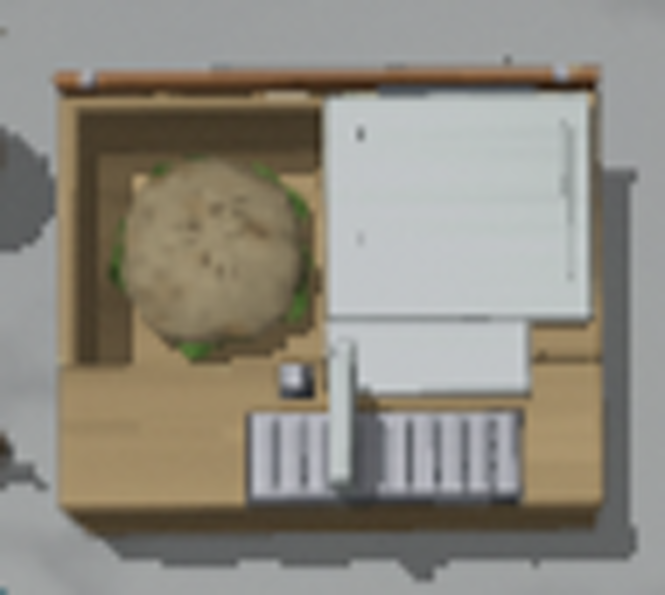

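View pics/scenec.png

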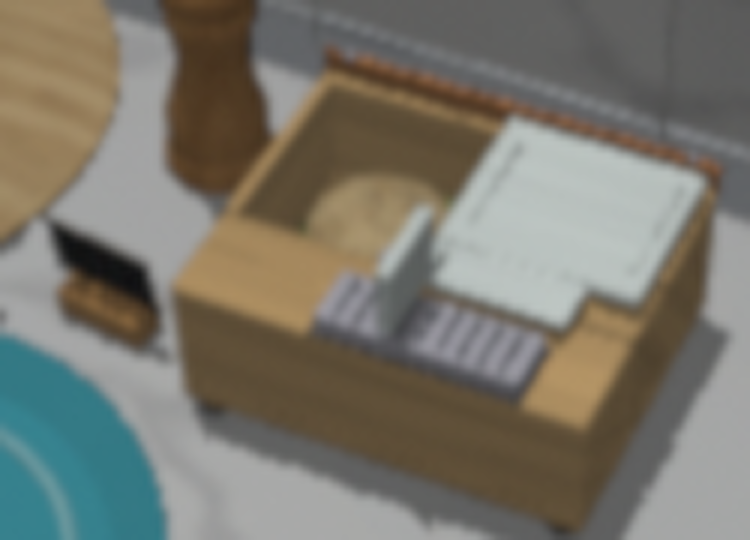

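Top crop, clear points:
- Box front corners at (60,505) and (601,500).
- Pad corners at (249,411), (520,411), (520,498) and (249,498).
- Stud at (295,374).
- Tab top spans columns 330 to 354.

The scene crop shows the box front-left corner at (178,292), the front-right corner at (587,428), and the tab at about (405,260).

```bash
cat > h.py <<'E'
import numpy as np
from scipy.optimize import least_squares
def proj(c,P):
    q=(np.asarray(P)-c['eye'])@c['attitude']
    return np.array([c['cx']+c['fx']*q[0]/-q[2], c['cy']-c['fy']*q[1]/-q[2]])
def kw(p,P):  # keeper -> world
    c,s=np.cos(p[2]),np.sin(p[2]); x,y,z=P
    return np.array([p[0]+c*x-s*y,p[1]+s*x+c*y,z])
E
python3 - <<'E'
from h import *
from station import capture
T=capture('top');S=capture('scene')
t=lambda X,Y:((X+.5)/7-.5+205,(Y+.5)/7-.5+120)
s=lambda X,Y:((X+.5)/6-.5+210,(Y+.5)/6-.5+135)
m=1e-3
ob=[(T,t(60,505),(-85,103,85)),(T,t(601,500),(-85,-103,85)),(T,t(249,498),(-83,30,96)),(T,t(520,498),(-83,-70,96)),(T,t(249,411),(-51,30,96)),(T,t(520,411),(-51,-70,96)),(T,t(295,374),(-38,13,100)),
(S,s(178,292),(-85,103,85)),(S,s(587,428),(-85,-103,85)),(S,s(520,383),(-83,-70,96)),(S,s(549,345),(-51,-70,96)),(S,s(345,270),(-51,30,96)),(S,s(316,325),(-83,30,96))]
for sel in (ob,ob[:7],ob[7:]):
    f=lambda p:np.concatenate([proj(c,kw(p,np.array(P)*m))-u for c,u,P in sel])
    R=least_squares(f,[.55,.15,0]);print(R.x[:2],np.degrees(R.x[2]));print(np.round(R.fun.reshape(-1,2),1).tolist())
    p=R.x
    for tr in(0,3,6):
        print(tr,[np.round((np.array(proj(T,kw(p,np.array(P)*m)))-[205,120]+.5)*7-.5) for P in((-84,-10+tr,138),(-84,-2+tr,138),(-38,-10+tr,138),(-38,-2+tr,138))])
    if sel is ob: np.save('p.npy',p); print(kw(p,(-.067,-.020,.096)))
E
```

```text
[0.6453479  0.18037344] 1.342304805661604
[[-0.5, 0.3], [0.7, 0.5], [0.0, -0.3], [-0.2, -0.5], [0.0, 0.0], [-0.3, -0.2], [-0.1, 0.0], [-1.2, -0.4], [0.5, 1.0], [0.3, 1.1], [0.4, -0.9], [0.4, 0.3], [-0.2, -1.0]]
0 [array([352., 481.]), array([329., 481.]), array([351., 353.]), array([329., 353.])]
3 [array([344., 481.]), array([321., 481.]), array([343., 353.]), array([321., 353.])]
6 [array([335., 481.]), array([313., 481.]), array([335., 353.]), array([312., 353.])]
[0.5788348  0.15880942 0.096     ]
[0.64531434 0.18003011] 1.1595293645338691
[[-0.4, 0.2], [0.7, 0.6], [0.1, -0.3], [-0.2, -0.4], [0.1, -0.0], [-0.3, -0.1], [-0.0, 0.0]]
0 [array([352., 481.]), array([330., 481.]), array([352., 353.]), array([330., 353.])]
3 [array([344., 481.]), array([321., 481.]), array([344., 353.]), array([321., 353.])]
6 [array([335., 481.]), array([313., 481.]), array([335., 353.]), array([313., 354.])]
[0.64544091 0.18095926] 1.6490507846391105
[[-1.3, -0.3], [0.5, 0.8], [0.3, 1.0], [0.4, -1.0], [0.3, 0.3], [-0.2, -1.0]]
0 [array([352., 480.]), array([329., 480.]), array([350., 353.]), array([328., 353.])]
3 [array([343., 480.]), array([321., 480.]), array([342., 353.]), array([320., 353.])]
6 [array([335., 480.]), array([312., 481.]), array([334., 353.]), array([311., 353.])]
```

The fit is consistent: keeper at (0.645, 0.180), yaw about 1.3°, and lid travel about 0. Next I'll work out the transit to a point above the pad behind the tab, at keeper (-67, -45).

```bash
cat >> h.py <<'E'
def need(goal_k, tip_z, yaw_off=0):
    from station import telemetry,r
    p=np.load('p.npy'); s=telemetry.sense(); R=s['ee_rot']; tcp=s['tcp_pos']
    g=kw(p,(goal_k[0],goal_k[1],tip_z+r.nose_length))
    yaw=np.arctan2(R[1,0],R[0,0])
    d=R.T@(g-tcp)/.12
    tip=tcp+R[:,2]*r.nose_length; q=tip[:2]-p[:2]; c,sn=np.cos(p[2]),np.sin(p[2])
    print('t',s['time_s'],'frac',d.round(4),'turn',round(-(p[2]-yaw)/2,4),'tip keeper mm',np.round([1e3*(c*q[0]+sn*q[1]),1e3*(-sn*q[0]+c*q[1]),1e3*tip[2]],1),'F',s['wrist_force'].round(1),'w',s['gripper_width'])
E
python3 -c "
from h import *
import numpy as np
p=np.load('p.npy');p[2]=np.radians(1.3);np.save('p.npy',p)
need((-.067,-.045),.20)"
```

```text
t 0.2 frac [4.465  3.0552 0.1869] turn -0.1223 tip keeper mm [-498.1  440.4  221.9] F [-0.2  0.2  0.5] w 0.9987854976759156
```

Request:
drive_tool:
  series:
    - [0.5,0.34,0,-0.06]
    - [1,0.68,0,-0.122]
    - [1,0.68,0,-0.122]
    - [1,0.68,0,-0.122]
  fingers: 0

```text
time_s: 0.7
tcp_pos: [0.2373, 0.503, 0.2925]
ee_rot: [[1.0, 0.02, 0.0], [0.02, -1.0, 0.001], [0.0, -0.001, -1.0]]
wrist_force: [0.3, 0.4, 0.4]
gripper_width: 0.63
```

```bash
python3 -c "
from h import *
need((-.067,-.045),.20)"
```

```text
t 0.7 frac [2.79   3.1317 0.1885] turn -0.0016 tip keeper mm [-400.6  331.9  222.8] F [0.3 0.4 0.4] w 0.6295853628204879
```

Request:
drive_tool:
  series:
    - [0.45,0.5,0,0]
    - [0.9,1,0,0]
    - [0.9,1,0,0]

```text
time_s: 1.08
tcp_pos: [0.348, 0.3858, 0.2922]
ee_rot: [[1.0, 0.022, 0.0], [0.022, -1.0, 0.0], [0.0, -0.0, -1.0]]
wrist_force: [-0.1, 1.0, 0.2]
gripper_width: 0.291
```

Request:
drive_tool:
  series:
    - [0.45,0.5,0,0]
    - [0.9,1,0,0]
    - [0.9,1,0,0]

```text
time_s: 1.45
tcp_pos: [0.4592, 0.2682, 0.2921]
ee_rot: [[1.0, 0.021, 0.0], [0.021, -1.0, 0.0], [0.0, -0.0, -1.0]]
wrist_force: [-0.9, 0.5, -0.2]
gripper_width: 0.018
```

Request:
drive_tool:
  series:
    - [0.45,0.5,0,0]
    - [0.9,1,0,0]
    - [0.9,1,0,0]
    - [0.9,1,0,0]

```text
time_s: 1.95
tcp_pos: [0.5701, 0.1506, 0.2913]
ee_rot: [[1.0, 0.019, -0.001], [0.019, -1.0, -0.0], [-0.001, 0.0, -1.0]]
wrist_force: [-0.5, -0.3, 0.1]
gripper_width: 0.002
```

```bash
python3 -c "
from h import *
need((-.067,-.045),.13)"
```

```text
t 1.95 frac [0.0748 0.1407 0.7632] turn -0.0017 tip keeper mm [-75.9 -28.1 221.6] F [-0.5 -0.3  0.1] w 0.0016550978475094996
```

Request:
drive_tool:
  series:
    - [0.075,0.141,0,0]
    - [0.075,0.141,0.3,0]
    - [0.075,0.141,0.6,0]
    - [0.075,0.141,0.85,0]
    - [0.075,0.141,0.95,0]
    - [0.075,0.141,0.95,0]
    - [0.075,0.141,0.95,0]

```text
time_s: 2.82
tcp_pos: [0.5786, 0.1349, 0.1798]
ee_rot: [[1.0, 0.023, 0.003], [0.023, -1.0, 0.001], [0.003, -0.001, -1.0]]
wrist_force: [-0.2, -0.4, 0.2]
gripper_width: 0.006
```

```bash
python3 -c "
from h import *
need((-.067,-.045),.0865)
from station import capture
import cv2
a=[]
for n,b in(('top',(120,205,205,300)),('scene',(110,215,200,335))):
    i=capture(n)['color'][b[0]:b[1],b[2]:b[3]]
    a.append(cv2.resize(i,(390,350),interpolation=cv2.INTER_CUBIC))
cv2.imwrite('pics/a1.png',cv2.hconcat(a))"
```

```text
t 2.825 frac [0.0055 0.0086 0.1963] turn 0.0002 tip keeper mm [-67.5 -43.9 110.1] F [-0.2 -0.4  0.2] w 0.0055662837321138105
```

View pics/a1.png

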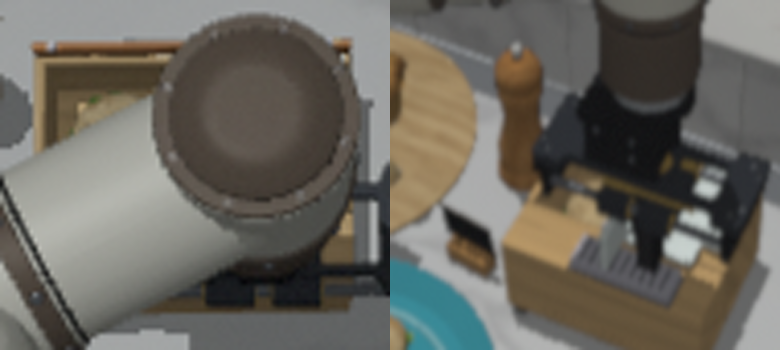

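The scene crop shows the dark finger near (650,235), to the right of the tab at (610,240). A second dark shape at (612,205) is unclear, so I'll enlarge it before pressing.

```bash
python3 -c "
from h import *
from station import capture
import cv2
c=capture('scene');i=c['color'][140:215,235:335].copy()
i=cv2.resize(i,None,fx=8,fy=8,interpolation=cv2.INTER_CUBIC)
cv2.imwrite('pics/a2.png',cv2.convertScaleAbs(i,alpha=1.8,beta=20))
p=np.load('p.npy')
for P in((-.067,-.045,.110),(-.067,-.045,.18),(-.061,-.01,.138)):print(P,(proj(c,kw(p,P))-[235,140])*8)
print(c['color'].shape)"
```

```text
(-0.067, -0.045, 0.11) [442.3870387  390.34478935]
(-0.067, -0.045, 0.18) [442.60408307 237.12035977]
(-0.061, -0.01, 0.138) [351.6048185  286.01100815]
(420, 560, 3)
```

View pics/a2.png

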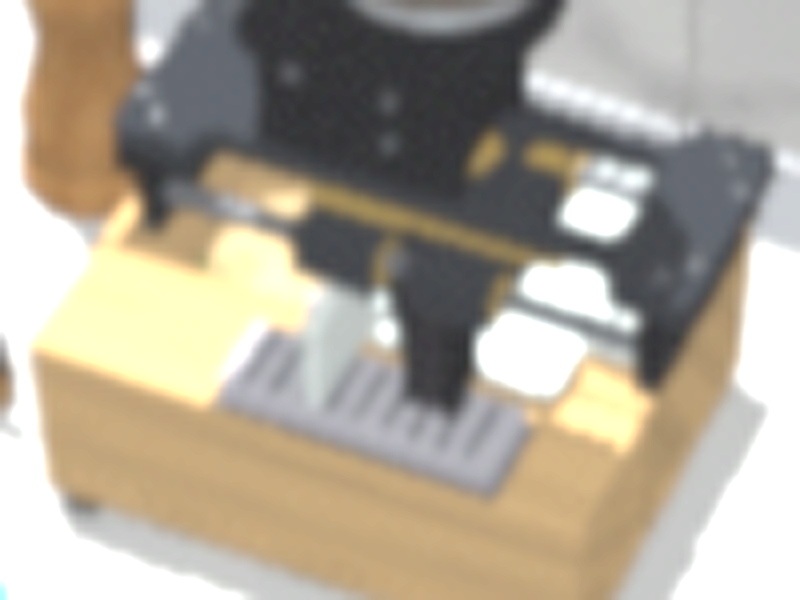

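The closed fingers at (435,400) are above the pad, with a clear gap behind the tab at (330,350). The dark block is the jaw carriage at body level, above the tab. Now I'll press.

Request:
drive_tool:
  series:
    - [0.005,0,0.06,0]
    - [0.005,0,0.1,0]
    - [0.005,0,0.12,0]
    - [0.005,0,0.14,0]
    - [0.005,0,0.16,0]
    - [0.005,0,0.17,0]
    - [0.005,0,0.18,0]
    - [0.005,0,0.18,0]

```text
time_s: 3.98
tcp_pos: [0.5783, 0.1341, 0.1567]
ee_rot: [[1.0, 0.022, -0.0], [0.022, -1.0, -0.0], [-0.0, 0.0, -1.0]]
wrist_force: [-2.6, -1.1, 3.0]
gripper_width: 0.01
```

```bash
python3 -c "
from h import *
need((-.067,-.045),.0865)"
```

```text
t 3.975 frac [0.0088 0.0025 0.0043] turn -0.0002 tip keeper mm [-68.1 -44.7  87. ] F [-2.6 -1.1  3. ] w 0.009661220367261612
```

The force of about 3 N suggests the catch isn't at the bottom yet, so I'll press further in small steps.

Request:
drive_tool:
  series:
    - [0,0,0.006,0]
    - [0,0,0.012,0]
    - [0,0,0.012,0]
    - [0,0,0.012,0]

```text
time_s: 4.47
tcp_pos: [0.5783, 0.1341, 0.156]
ee_rot: [[1.0, 0.022, -0.0], [0.022, -1.0, -0.0], [-0.0, 0.0, -1.0]]
wrist_force: [-2.7, -0.4, 8.5]
gripper_width: 0.007
```

Request:
drive_tool:
  series:
    - [0,0,0.01,0]
    - [0,0,0.01,0]
    - [0,0,0.01,0]

```text
time_s: 4.85
tcp_pos: [0.5783, 0.1341, 0.156]
ee_rot: [[1.0, 0.023, 0.0], [0.023, -1.0, -0.001], [0.0, 0.001, -1.0]]
wrist_force: [-5.3, -0.6, 12.9]
gripper_width: 0.007
```

The catch is at the bottom: tip at 86.2 mm and the force is rising. Now I'll push the tab while holding it down.

Request:
drive_tool:
  series:
    - [0,-0.05,0,0]
    - [0,-0.1,0,0]
    - [0,-0.15,0,0]
    - [0,-0.18,0,0]
    - [0,-0.2,0,0]
    - [0,-0.22,0,0]
    - [0,-0.22,0,0]

```text
time_s: 5.72
tcp_pos: [0.5791, 0.1589, 0.156]
ee_rot: [[1.0, 0.023, 0.002], [0.023, -1.0, -0.003], [0.002, 0.003, -1.0]]
wrist_force: [-0.6, -8.4, 9.4]
gripper_width: 0.004
```

```bash
python3 -c "
from h import *
need((-.067,.01),.0865)"
```

```text
t 5.725 frac [-0.0023 -0.2494 -0.0022] turn 0.0001 tip keeper mm [-66.6 -20.1  86.3] F [-0.6 -8.4  9.4] w 0.0036376301564447866
```

Request:
drive_tool:
  series:
    - [0,-0.04,0,0]
    - [0,-0.08,0,0]
    - [0,-0.12,0,0]
    - [0,-0.16,0,0]
    - [0,-0.2,0,0]
    - [0,-0.23,0,0]
    - [0,-0.25,0,0]
    - [0,-0.25,0,0]

```text
time_s: 6.72
tcp_pos: [0.5783, 0.1889, 0.156]
ee_rot: [[1.0, 0.023, 0.002], [0.023, -1.0, -0.003], [0.002, 0.003, -1.0]]
wrist_force: [-0.6, -7.9, 9.7]
gripper_width: 0.007
```

```bash
python3 -c "
from h import *
need((-.067,.01),.0865)
from station import capture
import cv2
i=cv2.resize(capture('scene')['color'][140:215,235:335],None,fx=8,fy=8,interpolation=cv2.INTER_CUBIC)
cv2.imwrite('pics/a3.png',cv2.convertScaleAbs(i,alpha=1.5,beta=10))"
```

```text
t 6.725 frac [-0.0012  0.0004 -0.0016] turn 0.0001 tip keeper mm [-66.7   9.9  86.3] F [-0.6 -7.9  9.7] w 0.006776529686675671
```

View pics/a3.png

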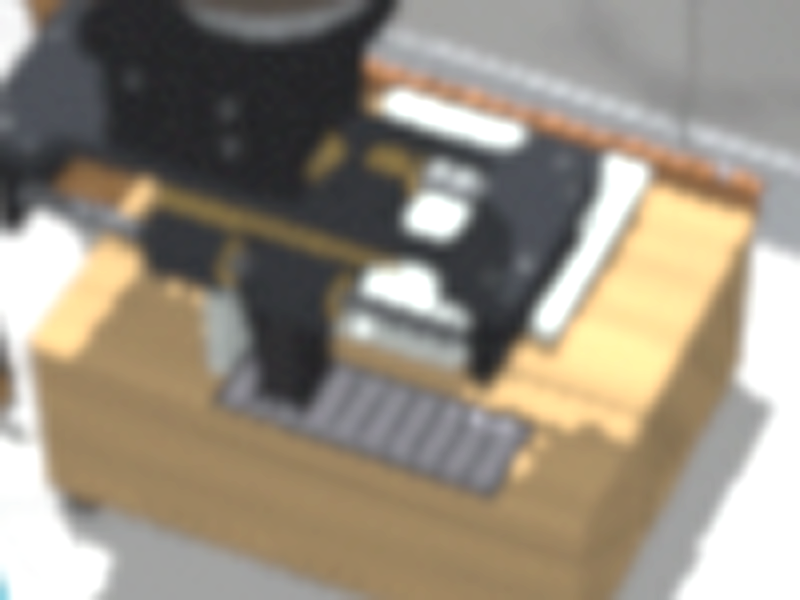

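The lid has slid past the held catch: tab at (225,330), travel about 35 mm. I'll back off, rise 7 mm clear of the pad, then push on.

Request:
drive_tool:
  series:
    - [0,0.03,0,0]
    - [0,0.05,0,0]
    - [0,0.05,-0.03,0]
    - [0,0.05,-0.06,0]
    - [0,0.03,-0.06,0]
    - [0,0,-0.06,0]
    - [0,-0.06,-0.06,0]
    - [0,-0.12,-0.06,0]
    - [0,-0.18,-0.06,0]
    - [0,-0.18,-0.06,0]

```text
time_s: 8.02
tcp_pos: [0.5768, 0.2134, 0.1612]
ee_rot: [[1.0, 0.023, 0.001], [0.023, -1.0, 0.001], [0.001, -0.001, -1.0]]
wrist_force: [-0.3, -0.4, 0.5]
gripper_width: 0.006
```

Request:
drive_tool:
  series:
    - [0,-0.06,0,0]
    - [0,-0.12,0,0]
    - [0,-0.18,0,0]
    - [0,-0.23,0,0]
    - [0,-0.27,0,0]
    - [0,-0.3,0,0]
    - [0,-0.32,0,0]
    - [0,-0.32,0,0]

```text
time_s: 9.02
tcp_pos: [0.5761, 0.2514, 0.1614]
ee_rot: [[1.0, 0.023, 0.001], [0.023, -1.0, 0.001], [0.001, -0.001, -1.0]]
wrist_force: [1.0, -0.4, 0.3]
gripper_width: 0.004
```

```bash
python3 -c "
from h import *
need((-.067,.073),.0935)"
```

```text
t 9.025 frac [ 0.005  -0.0031 -0.0147] turn -0.0 tip keeper mm [-67.5  72.7  91.7] F [ 1.  -0.4  0.3] w 0.003877505397281135
```

Request:
drive_tool:
  series:
    - [0,-0.01,0,0]
    - [0,-0.02,0,0]
    - [0,-0.02,0,0]

```text
time_s: 9.4
tcp_pos: [0.5761, 0.2531, 0.1614]
ee_rot: [[1.0, 0.022, 0.001], [0.022, -1.0, 0.0], [0.001, -0.0, -1.0]]
wrist_force: [0.7, -1.2, -0.0]
gripper_width: 0.002
```

Request:
drive_tool:
  series:
    - [0,-0.01,0,0]
    - [0,-0.02,0,0]
    - [0,-0.02,0,0]

```text
time_s: 9.78
tcp_pos: [0.576, 0.2539, 0.1614]
ee_rot: [[1.0, 0.022, -0.001], [0.022, -1.0, -0.003], [-0.001, 0.003, -1.0]]
wrist_force: [3.2, -6.3, 1.5]
gripper_width: 0.006
```

```bash
python3 -c "
from h import *
need((-.067,.073),.0935)
from station import capture
import cv2
i=cv2.resize(capture('scene')['color'][140:215,235:335],None,fx=8,fy=8,interpolation=cv2.INTER_CUBIC)
cv2.imwrite('pics/a4.png',cv2.convertScaleAbs(i,alpha=1.4,beta=10))"
```

```text
t 9.775 frac [ 0.0058  0.0171 -0.0151] turn -0.0005 tip keeper mm [-67.8  74.9  91.7] F [ 3.2 -6.3  1.5] w 0.005713404027767878
```

View pics/a4.png

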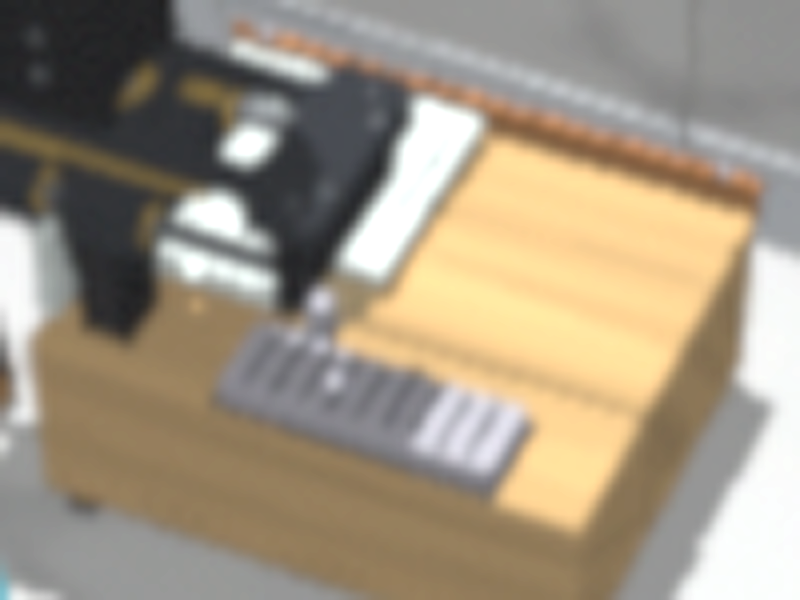

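The stop has been reached: the force rose with little motion. The stud at (320,300) and the pad are up behind the strip. Now I'll back off from the tab, then rise.

Request:
drive_tool:
  series:
    - [0,0.05,0,0]
    - [0,0.1,0,0]
    - [0,0.12,0,0]
    - [0,0.12,-0.2,0]
    - [0,0.12,-0.6,0]
    - [0,0.12,-0.9,0]
    - [0,0.12,-0.9,0]

```text
time_s: 10.7
tcp_pos: [0.5773, 0.242, 0.2733]
ee_rot: [[1.0, 0.023, 0.007], [0.023, -1.0, 0.005], [0.007, -0.004, -1.0]]
wrist_force: [-0.0, 0.0, -0.1]
gripper_width: 0.005
```

Request:
drive_tool:
  series:
    - [-0.4,0,0,0]
    - [-0.9,0,0,0]
    - [-0.9,0,0,0]
    - [-0.9,0,0,0]

```text
time_s: 11.2
tcp_pos: [0.4682, 0.2389, 0.2692]
ee_rot: [[1.0, 0.023, 0.0], [0.023, -1.0, 0.0], [0.0, -0.0, -1.0]]
wrist_force: [-0.0, 0.9, -0.5]
gripper_width: 0.005
```

```bash
python3 -c "
from h import *
need((-.067,.073),.0935)
from station import capture
import cv2
a=[]
for n,b in(('top',(110,210,170,370)),('scene',(110,260,200,400))):
    i=capture(n)['color'][b[0]:b[1],b[2]:b[3]]
    a.append(cv2.resize(i,(780,390) if n=='top' else (400,300),interpolation=cv2.INTER_CUBIC)[:300,:400] if n!='top' else cv2.resize(i,(400,200),interpolation=cv2.INTER_CUBIC))
a[0]=cv2.copyMakeBorder(a[0],0,100,0,0,cv2.BORDER_CONSTANT)
cv2.imwrite('pics/a5.png',cv2.hconcat(a))"
```

```text
t 11.2 frac [ 0.9064 -0.0864  0.8834] turn 0.0002 tip keeper mm [-175.8   62.6  199.5] F [-0.   0.9 -0.5] w 0.00466193026880091
```

View pics/a5.png

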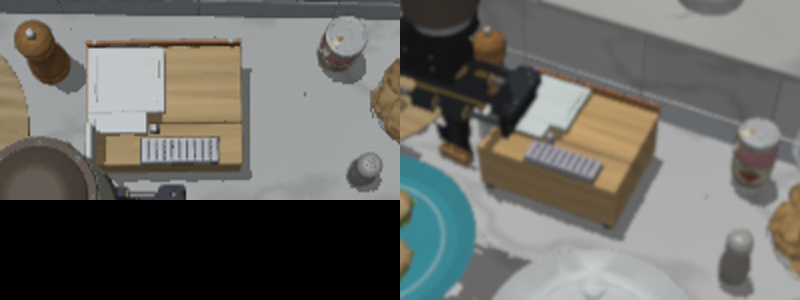

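The lid lies flat over the roll, the stud is up behind the strip at (153,128), the bystanders are in place and the arm is clear. Handing in.

```bash
python3 -c "
from station import order
print(order.finish_job())"
```

```text
the job is handed in; nothing more can be done
None
```

The lid of the pastry keeper is shut and the catch has sprung up behind it. I handed the job in at about 11.2 s of the 38 s allowed. The hand-in gives no verdict.

- **How it was done:** I located the keeper from both cameras, then pressed the pad to its bottom stop with the closed fingertips. Holding the pad down, I pushed the tab to about 35 mm of travel. Then I backed off, rose 7 mm and pushed the lid on to its stop. I backed off from the tab again before rising clear.
- **Last checks:** At the end of the push the force rose to about 6 N with little motion, and the fingertip position puts the lid travel at about 0.098 to 0.100 m. The pictures show the lid lying flat over the roll, and the pad and stud up. The salt shaker, jam jar, pepper mill and price holder look undisturbed. The chalk pen was outside the last crops, but the arm never went near it. The arm is clear, with the fingertips 0.2 m above the table and the wrist force near zero.
- **Not measured directly:** I inferred the lid travel and catch depth from the fingertip position and force. Lid lift I could judge only from the pictures.

No check failed. The first press read only about 3 N at the expected height, so I pressed about 1 mm further until the force showed the bottom stop.

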